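Fish the dropped marker out from behind the label printer

ROBOT

A 7-joint arm with a two-finger parallel gripper is mounted at the origin on the work surface. World frame = base frame: x ahead of the robot, y to its left, z up, the work surface at z = 0. Lengths are in m, angles in rad, forces in N, time in s.
With the tool pointing down it reaches from about 0.4 to 0.875 m from the base axis. Payload 19.3 kg.
Tool frame: the origin (TCP) lies midway between the tips of the shut fingers; the grasp point (between the pads) lies bot.pinch_z behind it (bot.pinch_z is the distance from the TCP to the grasp point, in m); z points along the fingers, y is the line along which they close (so a half turn about z gives the same grasp; the last joint's range is limited). The gripper opens to 85 mm and grips with 20 to 120 N. Pads are 22 mm wide; open, the fingers measure 114 mm over their backs; the gripper's body (76 mm by 85 mm) begins 54 mm behind the grasp point. The pads swing forward as they close: fully open they stand 13 mm farther back than shut.
Start: joints at [-1.325, 0.521, -0.036, 1.599, 0.021, 1.021, -0.113], TCP at [0.194, 0.594, 0.231] pointing down, gripper open.
Joint ranges: [-2.91, 2.91], [-0.3, 2.13], [-1.5, 1.42], [0.17, 2.43], [-1.26, 4.41], [0.16, 1.93], [-2.52, 2.52]. Speed limits (rad/s): [1.89, 1.89, 2.39, 2.39, 3.01, 3.01, 3.01].

INTERFACE

Orientations are given as [roll, pitch, yaw] about the fixed x, y, z axes, in that order (R = Rz(yaw) Ry(pitch) Rx(roll)).
In Python, from workcell import readout, grab_frame, camera_info, workorder, bot gives the robot as it stands. The module is installed in compiled form; this text tells all that it offers.
- The arm moves only by the tool drive_tool, never from a script. Its argument "targets" is a list of rows, each an object of numbers: "dx", "dy", "dz": the shift along the tool's x, y, z as a fraction of full scale; "yaw": the turn about the tool's z as a fraction of full scale; "fingers": the closure, from 0 (fully open) to 1 (shut). In form: [{"dx": .., "dy": .., "dz": .., "yaw": .., "fingers": ..}, ...]. A call has 1 to 20 rows; each row shifts and turns the commanded pose from where the row before left it, along the tool's axes as they then stand; what a row does not reach is not made up. Full scale, the value 1, is 0.1 m for a shift and 90 degrees for a turn. A row lasts 1/10 s, in which the tool goes at most 50 mm and 8.59 degrees, less where a joint would pass 70% of its speed; a pose out of reach is approached as far as the arm can. A call with a number of a shift or a turn outside -1 to 1 is refused whole. A call with a gripper value outside its range is refused whole. The fingers move at their own pace and stop on an object; "squeeze" is the grip in N (left out, the last holds). Time passes only in rows, so rows that do not move let the fingers close. It gives the time, the measured TCP pose, the force, the opening and the grip force at its end, in the units of the state.
- readout.observe(): the state, without advancing time (a new reading comes with each control period).
- grab_frame(name): name is "side" or "top" or "wrist"; returns the picture (400x640x3 uint8, blue, green, red); there is no depth.
- camera_info(name): a dict with "fx", "fy", "cx", "cy" (pixels), "T" (4x4, takes a point from camera to world coordinates); the wrist camera has in their place "hand_eye" (4x4, takes a point from camera to tool coordinates, whose origin is the TCP and whose axes are the flange's). Camera axes: x right, y up, looking along -z (the intrinsics and any distortion apply to the point x, -y, -z); pixel columns grow to the right and rows downward; lengths in m; the calibration is good to about 2 mm. The wrist camera is an equidistant fisheye: a pixel r from the principal point sees the ray r / f radians off the axis. A picture is of the moment at which its call begins: read the wrist's pose just before it. camera_info takes no time and is no camera call.
- workorder.job_done(): hands the job in; it is judged then, once.
The state is a dict: "clock": time; "qpos": joint angles; "qd": joint speeds; "joint_efforts": joint torques, N m; "position": TCP position; "tool_rot": TCP orientation; "force": force on the tool from outside, world axes, zero at the start; "moment": the same for the moment, N m; "grip_width": finger opening in m; "finger_force": force on a finger pad.
Only numpy, scipy, OpenCV 4.12 (cv2) and the standard library are available. Lean on these libraries where they do the work, as an engineer would, in place of code of your own. Each camera call takes 0.05 s, during which the arm holds its last target. There are 200 camera calls.

TASK

The marker has fallen into the gap between the label printer and the cartons. Fish it out with the reach hook, not with your fingers; the hook's handle is pushed in under the riser, so first draw the hook out, put it down clear of the riser and then take it by the handle, and when the marker is out lay the hook on the open bench, clear of the gap. Then lower the marker cap down into the pen pot until it stands on the bottom, without dropping it in, and let it lean on the rim towards the back of the bench, away from the robot, and leave the other things where they stand.

Things in the scene. Friction and masses are not known exactly. Their poses are not given: they have to be found in the camera images.
- printer: Fixed label printer, 190 (x) x 270 (y) x 169 mm high; origin at the centre of its underside. Its +x side is the robot-side wall of the gap, which runs along its y; its label slot looks to +y.
- gap_mouth (a point): Bench-level point at the printer's +x, +y corner, axes as the printer's: the gap spans x = 0 to its width there; its open mouth is at y = 0 and its inside at y < 0, closed at about y = -300 mm. Walls end at the mouth; gripper bodies do not fit between them.
- cartons: Fixed filled cartons 130 mm high, yawed as the printer; the gap's far wall is their plane x = -100 mm in this frame (gap 56 to 64 mm wide), ending level with the mouth. A smaller carton lies on top, to 205 mm.
- riser: Fixed low table 270 (x) x 300 (y) mm, underside 90 mm and top 108 mm above the bench, leg plates along its two x ends, open along y; a screen and scanner on top, to 260 mm. Origin on the bench under its centre.
- riser_edge (a point): Bench-level point under the middle of the riser's front (-y) edge; its +y points under the riser.
- hook: Loose reach hook, 0.14 to 0.22 kg. Axis x runs from handle to foot. Origin on the bench under the joint of handle and rod. Wooden handle x -120 to 0, 22 wide, 24 mm high, flat on the bench, under the riser at the start. Steel rod 9 mm thick, level at z = 45 mm from x = 22 to 275, then bent down to the foot.
- hook_foot (a point): Underside of the hook's foot, a 33 mm long crossbar 9 mm thick along the hook's y, at x = 275 mm of the hook; it stands on the bench with the handle, so the hook stands upright by itself.
- marker: Loose square-barrelled marker 140 x 17 x 17 mm, 20 to 45 g, lying in the gap, black cap deeper in and tail towards the mouth. Origin at the centre of its underside; x points to the cap.
- marker_cap (a point): Centre of the marker's cap end face (black cap 43 mm long with a clip).
- marker_tail (a point): Centre of the marker's tail end face (grey, plain).
- pot: Loose round steel pen pot, 0.45 kg, outside diameter 70, inside 64, height 80 mm; empty. Origin at the centre of its underside; axes as the world's at the start, +x to the back of the bench.
- pot_in (a point): Centre of the pot's inner floor, 5 mm above its underside; the rim is 75 mm above it. Axes as the pot's.
- tape_roll: Bystander: loose roll of brown parcel tape lying flat, diameter 96, height 48 mm; origin at its underside.
- parcel: Bystander: loose carton 120 x 90 x 60 mm; origin at its underside.
- grey_box: Bystander: loose grey box 100 x 75 x 45 mm; origin at its underside.
- tape_gun: Bystander: loose hand tape dispenser lying flat on top of the riser, about 160 x 160 x 52 mm; origin at its underside.
- mug: Bystander: white mug, diameter 80, height 95 mm; origin at its underside.
There are look-alikes about, which are no part of the job. Several things look just like the marker: the one meant starts farthest from the robot's base.

How it is judged:
On the way, in this order (a step that is already met when the one before it is completed fails the run):
1. the hook stands on the bench, let go, its whole rod and the front of its handle clear of the riser (y of hook in the frame of riser_edge below -0.03 m and height (world z) of hook below 0.015 m and contact force between the fingers and hook below 0.1 N), for 0.1 s.
2. the hook touches the marker in the gap (contact force between hook and marker above 0.03 N and y of marker in the frame of gap_mouth below -0.01 m), for 0.05 s.
3. the marker has been drawn out so far that its middle is outside the gap, the fingers not touching it (y of marker in the frame of gap_mouth above 0 m and height (world z) of marker below 0.03 m and contact force between the fingers and marker below 0.1 N), for 0.1 s.
4. the marker's cap end has been lowered on to the bottom of the pot, and stands on it while the fingers still hold the marker (horizontal distance between marker_cap and pot_in below 0.033 m and z of marker_cap in the frame of pot_in below 0.01 m and contact force between marker and pot above 0.3 N and contact force between the fingers and marker above 0.3 N), for 0.1 s.
At the end, for the whole second after the job is handed in: Marker at rest in the pot, cap end within 20 mm of its floor, tail at least 18 mm to the back of the pot's axis and within 25 mm sideways; pot upright, moved under 40 mm; hook at rest flat on the bench (under 30 mm high), its foot beyond the gap's mouth or before the printer (horizontal distance between marker_cap and pot_in below 0.034 m and z of marker_cap in the frame of pot_in below 0.02 m and x of marker_tail in the frame of pot_in above 0.018 m and y of marker_tail in the frame of pot_in between -0.025 and 0.025 m and linear speed of each of marker, hook below 0.02 m/s and angle between pot's own z axis and vertical below 0.1 rad and distance of pot from where it was at the start of the episode below 0.04 m and height (world z) of each of hook, hook_foot below 0.03 m and (y of hook_foot in the frame of gap_mouth above 0 m or x of hook_foot in the frame of gap_mouth below -0.2 m)); the robot touches nothing.
It fails at once if the fingers touch the marker while its middle is still inside the gap (contact force between the fingers and marker above 0.3 N and y of marker in the frame of gap_mouth below -0.005 m and x of marker in the frame of gap_mouth between -0.01 and 0.075 m).
It fails at once if a bystander (tape roll, parcel, grey box, tape gun, mug) is moved by more than 30 mm (distance of any of tape_roll, parcel, grey_box, tape_gun, mug from where it was at the start of the episode above 0.03 m).
It fails at once if the pot is tipped over (angle between pot's own z axis and vertical above 0.5 rad).
It also fails if it takes over 67 s, if anything falls off the work surface, if the arm or the gripper's body presses on something with over 40 N, if the wrist force passes 120 N, or if a joint passes its speed limit or range.

## Working session

There is one attempt and no reset: what is moved stays moved. The work goes in short steps, Python scripts to look and compute and a tool call to move; the robot and the scene stay as the last step left them, time stands still between calls to the robot, and variables do not carry over. Pictures are saved under pics/ and viewed, at most 10 in all, crops included, and the job is handed in when it is done.

Besides the shell and the picture viewer there is one more tool, called after "Call:" as a command line: name --argument value ..., lists and objects as JSON in quotes. drive_tool: Moves the arm, as the interface text tells. Shift numbers are shares of 0.1 m and turn numbers shares of 90 degrees, none past 1 either way. Its arguments: {"type":"object","properties":{"targets":{"type":"array","items":{"type":"object","properties":{"dx":{"type":"number","minimum":-1,"maximum":1},"dy":{"type":"number","minimum":-1,"maximum":1},"dz":{"type":"number","minimum":-1,"maximum":1},"yaw":{"type":"number","minimum":-1,"maximum":1},"fingers":{"type":"number"}}}},"squeeze":{"type":"number"}},"required":["targets"]}

```bash
mkdir -p pics
cat > h.py <<'E'
import numpy as np, cv2
from workcell import readout, grab_frame, camera_info, workorder, bot
from scipy.spatial.transform import Rotation as R
def ray(name,u,v):
    c=camera_info(name);T=np.array(c["T"])
    d=np.array([(u-c["cx"])/c["fx"],-(v-c["cy"])/c["fy"],-1.])
    return T[:3,3],T[:3,:3]@d
def on_z(name,u,v,z):
    o,d=ray(name,u,v);return o+d*(z-o[2])/d[2]
def proj(name,p):
    c=camera_info(name);T=np.linalg.inv(np.array(c["T"]));q=T[:3,:3]@np.array(p)+T[:3,3]
    return c["cx"]+c["fx"]*q[0]/-q[2], c["cy"]-c["fy"]*q[1]/-q[2]
E
python3 - <<'E'
from h import *
for n in("top","side"):
    f=grab_frame(n);cv2.imwrite(f"pics/{n}0.png",f);c=camera_info(n);print(n,{k:(np.round(v,3).tolist()) for k,v in c.items() if not isinstance(v,str)})
print(camera_info("wrist"));s=readout.observe();print(s);print(bot.pinch_z)
E
```

```text
top {'fx': 370.296, 'fy': 370.296, 'cx': 317.699, 'cy': 195.763, 'T': [[0.012, 0.986, -0.168, 0.367], [-1.0, 0.014, 0.014, 0.104], [0.016, 0.168, 0.986, 1.099], [0.0, 0.0, 0.0, 1.0]]}
side {'fx': 416.817, 'fy': 416.817, 'cx': 315.613, 'cy': 197.352, 'T': [[0.982, 0.154, -0.106, 0.401], [-0.187, 0.776, -0.603, -0.634], [-0.01, 0.612, 0.791, 1.039], [0.0, 0.0, 0.0, 1.0]]}
{'fx': 309.70691628693146, 'fy': 309.70691628693146, 'cx': 318.58408534257995, 'cy': 204.41977427807765, 'hand_eye': array([[ 2.87532603e-04,  9.50467036e-01,  3.10825241e-01,
         7.84761857e-02],
       [ 9.99999634e-01, -5.23715535e-04,  6.76398910e-04,
        -4.91995795e-04],
       [ 8.05678875e-04,  3.10824933e-01, -9.50466839e-01,
        -1.43062103e-01],
       [ 0.00000000e+00,  0.00000000e+00,  0.00000000e+00,
         1.00000000e+00]])}
{'clock': 0.1, 'qpos': array([-1.32522564,  0.52195795, -0.0363397 ,  1.59990372,  0.02117456,
        1.02109895, -0.1127947 ]), 'qd': array([-0.00042453, -0.00200819,  0.00117612, -0.00278352, -0.00142929,
        0.0005155 , -0.0002019 ]), 'joint_efforts': array([ 3.16310412e-03, -9.28492713e+01,  1.98404901e+00, -3.70534372e+01,
        1.81658874e-02,  5.29549739e-03,  8.03161868e-06]), 'position': array([0.19402312, 0.59382711, 0.23079787]), 'tool_rot': array([-3.14060906e+00,  3.97118548e-05,  2.82581279e+00]), 'force': array([0.35046663, 0.12704924, 0.51909023]), 'moment': array([ 0.01856558,  0.0180372 , -0.00022856]), 'finger_force': 0.0, 'grip_width': 0.08529475431905297}
0.0187
```

View pics/top0.png

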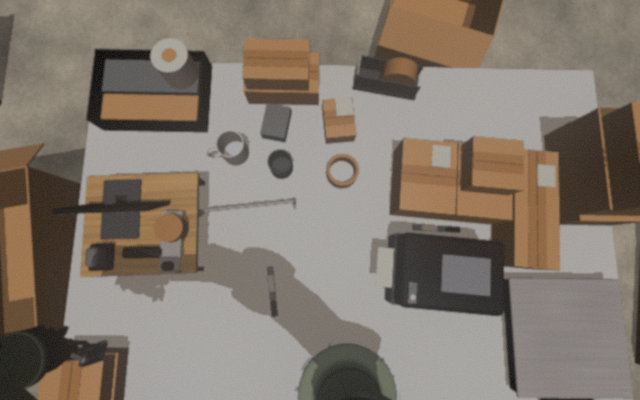

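View pics/side0.png

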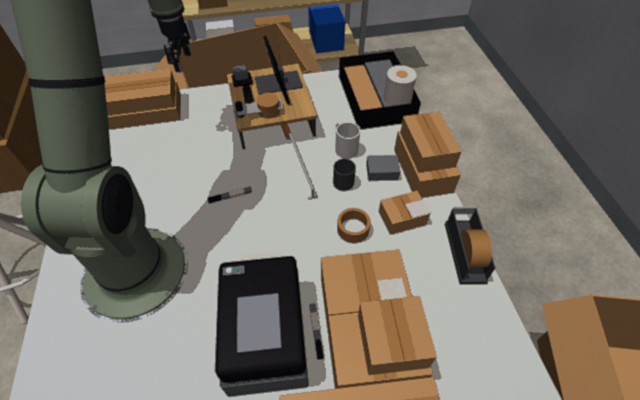

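The top view shows the hook rod at (200,210)–(295,203), the pot at (280,163), the printer at (395–505, 235–312) and the cartons above it. There are two markers: A lies openly on the bench at (272,290), and B lies in the gap at about (412–460, 229). B fits, since it lies in the gap and is farther from the base. I'll confirm it in an enlarged crop.

Run:
```python
from h import *
t=cv2.imread("pics/top0.png");s=cv2.imread("pics/side0.png")
a=cv2.resize(t[205:245,380:480],(800,320),interpolation=cv2.INTER_CUBIC)
b=cv2.resize(t[190:225,190:310],(800,233),interpolation=cv2.INTER_CUBIC)
a=cv2.convertScaleAbs(a,alpha=1.6)
cv2.imwrite("pics/c1.png",np.vstack([a,b]))
x0=cv2.resize(s[240:390,200:400],(800,600),interpolation=cv2.INTER_CUBIC)
cv2.imwrite("pics/c2.png",cv2.convertScaleAbs(x0,alpha=1.6))
```

```text
(no output)
```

View pics/c1.png

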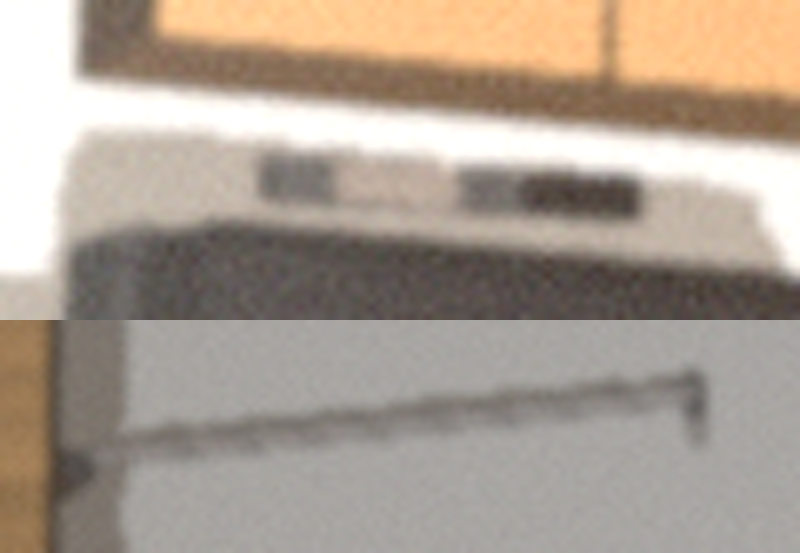

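View pics/c2.png

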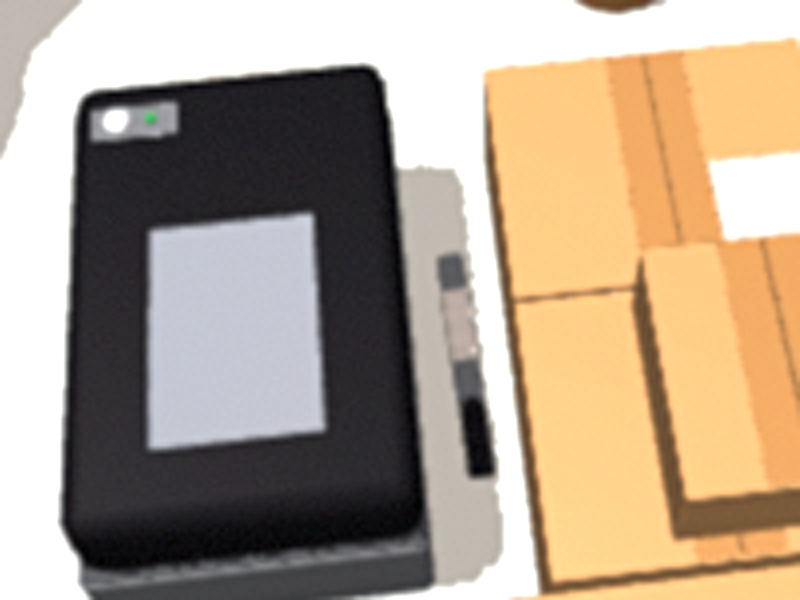

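The crop confirms marker B: grey tail at c1 (262,180), full picture (412.8,227.5), and black cap end at c1 (638,197), full picture (459.8,229.6). It lies in the gap, near the middle of its width. The hook foot crossbar is at about (294.5,203).

Run:
```python
from h import *
np.set_printoptions(precision=4,suppress=True)
P=lambda n,u,v,z:print(n,u,v,z,on_z(n,u,v,z))
tail=on_z("top",412.8,227.5,.01);cap=on_z("top",459.8,229.6,.01);print("tail",tail,"cap",cap,np.linalg.norm(cap-tail),np.degrees(np.arctan2(*(cap-tail)[1::-1])))
P("side",200+450/4,240+255/4,.01);P("side",200+483/4,240+476/4,.01)
print("rod");P("top",212.5,207.5,.045);P("top",294,199,.045);P("top",294.6,203,.005)
P("side",288,130,.045);P("side",312,190,.045);P("side",313,195,.004)
print("pot rim");P("top",280,160,.08);P("side",344,166,.08)
print("printer top +x+y corner, +x -y");P("top",398,234,.169);P("top",503,242,.169);P("side",200+375/4,240+70/4,.169)
print("carton mouth corner, lower edge");P("top",390,214.5,.0);P("top",480,222,.0);P("top",399.5,210,.13);P("top",455,214,.13)
print("shadow/printer base edge? riser front");P("top",199,173,.108);P("top",199,272,.108);P("side",235,134,.108);P("side",316,118,.108)
print("mug, roll, marker A");P("top",231,146,.09);P("top",342,170,.03);P("top",272,290,.015)
```

```text
tail [ 0.462  -0.1926  0.01  ] cap [ 0.4577 -0.3319  0.01  ] 0.13936354576133073 -91.79286486230562
side 312.5 303.75 0.01 [ 0.4657 -0.1923  0.01  ]
side 320.75 359.0 0.01 [ 0.4595 -0.3338  0.01  ]
rod
top 212.5 207.5 0.045 [0.5086 0.3902 0.045 ]
top 294 199 0.045 [0.5366 0.158  0.045 ]
top 294.6 203 0.005 [0.5309 0.1579 0.005 ]
side 288 130 0.045 [0.496  0.4313 0.045 ]
side 312 190 0.045 [0.529  0.1542 0.045 ]
side 313 195 0.004 [0.5337 0.1662 0.004 ]
pot rim
top 280 160 0.08 [0.6423 0.1984 0.08  ]
side 344 166 0.08 [0.6386 0.2005 0.08  ]
printer top +x+y corner, +x -y
top 398 234 0.169 [ 0.4314 -0.1114  0.169 ]
top 503 242 0.169 [ 0.4148 -0.3758  0.169 ]
side 293.75 257.5 0.169 [ 0.4331 -0.1378  0.169 ]
carton mouth corner, lower edge
top 390 214.5 0.0 [ 0.5009 -0.128   0.    ]
top 480 222 0.0 [ 0.4821 -0.398   0.    ]
top 399.5 210 0.13 [ 0.4975 -0.126   0.13  ]
top 455 214 0.13 [ 0.4889 -0.2732  0.13  ]
shadow/printer base edge? riser front
top 199 173 0.108 [0.5946 0.4154 0.108 ]
top 199 272 0.108 [0.3299 0.3981 0.108 ]
side 235 134 0.108 [0.3202 0.3792 0.108 ]
side 316 118 0.108 [0.5894 0.4024 0.108 ]
mug, roll, marker A
top 231 146 0.09 [0.678  0.3365 0.09  ]
top 342 170 0.03 [0.6282 0.0184 0.03  ]
top 272 290 0.015 [0.2787 0.216  0.015 ]
```

Call:
drive_tool --targets '[{"dz":-0.4,"fingers":0},{"dz":-0.4},{"dz":-0.4},{"dz":-0.4},{"dx":-0.4,"dy":-0.2},{"dx":-0.4,"dy":-0.2},{"dx":-0.4,"dy":-0.2},{"dx":-0.4,"dy":-0.2},{"dx":-0.4,"dy":-0.2},{"dx":-0.4,"dy":-0.2},{"dx":-0.4,"dy":-0.2},{"dx":-0.4,"dy":-0.2},{"dx":-0.4,"dy":-0.2},{"dx":-0.4,"dy":-0.2}]'

```text
invalid input
```

Call:
drive_tool --targets '[{"yaw":0.09,"dz":0.2},{"yaw":0.09,"dz":0.2},{"yaw":0.09,"dz":0.2},{"yaw":0.09,"dz":0.2},{"yaw":0.09,"dz":0.2},{"yaw":0.09,"dz":0.2},{"yaw":0.09,"dz":0.2},{"yaw":0.09,"dz":0.2},{}]'

```text
invalid input
```

Call:
drive_tool --targets '[{"dx":0,"dy":0,"dz":-0.4,"yaw":0,"fingers":0},{"dx":0,"dy":0,"dz":-0.4,"yaw":0,"fingers":0},{"dx":0,"dy":0,"dz":-0.4,"yaw":0,"fingers":0},{"dx":0,"dy":0,"dz":-0.4,"yaw":0,"fingers":0},{"dx":-0.4,"dy":-0.2,"dz":0,"yaw":0,"fingers":0},{"dx":-0.4,"dy":-0.2,"dz":0,"yaw":0,"fingers":0},{"dx":-0.4,"dy":-0.2,"dz":0,"yaw":0,"fingers":0},{"dx":-0.4,"dy":-0.2,"dz":0,"yaw":0,"fingers":0},{"dx":-0.4,"dy":-0.2,"dz":0,"yaw":0,"fingers":0},{"dx":-0.4,"dy":-0.2,"dz":0,"yaw":0,"fingers":0},{"dx":-0.4,"dy":-0.2,"dz":0,"yaw":0,"fingers":0},{"dx":-0.4,"dy":-0.2,"dz":0,"yaw":0,"fingers":0},{"dx":-0.4,"dy":-0.2,"dz":0,"yaw":0,"fingers":0},{"dx":-0.4,"dy":-0.2,"dz":0,"yaw":0,"fingers":0}]'

```text
clock: 1.5
position: [0.5132, 0.2782, 0.3912]
tool_rot: [-3.141, -0.0, 2.826]
force: [0.4, 0.4, -0.3]
grip_width: 0.0856
finger_force: 0.0
```

Call:
drive_tool --targets '[{"dx":0,"dy":0,"dz":0.2,"yaw":0.09,"fingers":0},{"dx":0,"dy":0,"dz":0.2,"yaw":0.09,"fingers":0},{"dx":0,"dy":0,"dz":0.2,"yaw":0.09,"fingers":0},{"dx":0,"dy":0,"dz":0.2,"yaw":0.09,"fingers":0},{"dx":0,"dy":0,"dz":0.2,"yaw":0.09,"fingers":0},{"dx":0,"dy":0,"dz":0.2,"yaw":0.09,"fingers":0},{"dx":0,"dy":0,"dz":0.2,"yaw":0.09,"fingers":0},{"dx":0,"dy":0,"dz":0.2,"yaw":0.09,"fingers":0},{"dx":0,"dy":0,"dz":0,"yaw":0,"fingers":0}]'

```text
clock: 2.4
position: [0.511, 0.2793, 0.2289]
tool_rot: [-3.138, 0.002, 1.692]
force: [-0.1, 0.5, -0.1]
grip_width: 0.0852
finger_force: 0.0
```

```bash
cat >> h.py <<'E'
def tool():
    s=readout.observe();T=np.eye(4);T[:3,:3]=R.from_euler('xyz',s["tool_rot"]).as_matrix();T[:3,3]=s["position"];return T
def wray(T,u,v):
    c=camera_info("wrist");a=np.array([u-c["cx"],v-c["cy"]]);r=np.hypot(*a);th=r/c["fx"]
    a=a/max(r,1e-9);d=np.array([a[0]*np.sin(th),-a[1]*np.sin(th),-np.cos(th)])
    M=T@c["hand_eye"];return M[:3,3],M[:3,:3]@d
def won_z(T,u,v,z):
    o,d=wray(T,u,v);return o+d*(z-o[2])/d[2]
def togo(p,yaw_deg=None):
    s=readout.observe();T=tool();d=T[:3,:3].T@(np.array(p)-T[:3,3])
    print("at",s["position"].round(4),"yaw",np.degrees(s["tool_rot"][2]).round(2),"shift units",(d/0.1).round(3),
      "" if yaw_deg is None else ("yaw units",round(-((yaw_deg-np.degrees(s["tool_rot"][2])+180)%360-180)/90,3)))
E
python3 - <<'E'
from h import *
T=tool();np.save("T1.npy",T);f=grab_frame("wrist");cv2.imwrite("pics/w1.png",f)
E
```

```text
(no output)
```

View pics/w1.png

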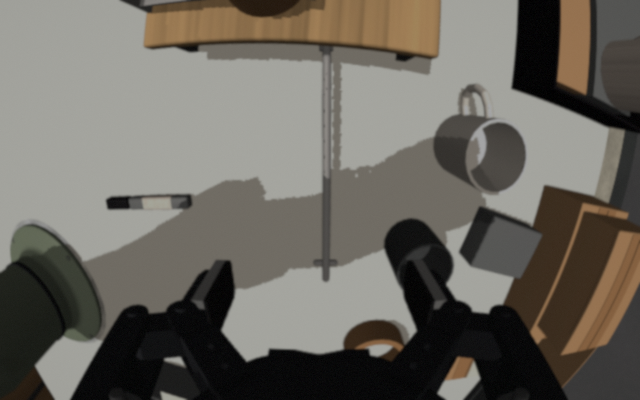

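The wrist view shows the rod running straight from (326,55) to (325,280) with its foot bar at (325.5,263), close to the line between the fingers. The riser's front edge runs from (145,47) to (438,55).

Run:
```python
from h import *
np.set_printoptions(precision=4,suppress=True)
T=np.load("T1.npy")
for u,v,z in[(327,60,.045),(326.5,120,.045),(325,200,.045),(325,278,.045),(325.5,263,.0045),(145,47,.09),(438,56,.09)]:print(u,v,z,won_z(T,u,v,z))
a,b=won_z(T,326.7,100,.045),won_z(T,325,278,.045);d=(b-a)/np.linalg.norm(b-a);print("ang",np.degrees(np.arctan2(d[1],d[0])))
g=b-d*.125;print("grip",g); g[2]=.026;togo(g,np.degrees(np.arctan2(d[1],d[0]))+180)
```

```text
327 60 0.045 [0.5043 0.4071 0.045 ]
326.5 120 0.045 [0.5116 0.3438 0.045 ]
325 200 0.045 [0.5211 0.2567 0.045 ]
325 278 0.045 [0.5342 0.1571 0.045 ]
325.5 263 0.0045 [0.5356 0.156  0.0045]
145 47 0.09 [0.3225 0.4073 0.09  ]
438 56 0.09 [0.6056 0.4234 0.09  ]
ang -83.15182626505442
grip [0.5193 0.2812 0.045 ]
at [0.5117 0.2796 0.2305] yaw 97.28 shift units [0.009 0.081 2.045] ('yaw units', np.float64(0.005))
```

Call:
drive_tool --squeeze 60 --targets '[{"dx":0,"dy":0.08,"dz":0.4,"yaw":0,"fingers":0},{"dx":0,"dy":0,"dz":0.4,"yaw":0,"fingers":0},{"dx":0,"dy":0,"dz":0.4,"yaw":0,"fingers":0},{"dx":0,"dy":0,"dz":0.4,"yaw":0,"fingers":0},{"dx":0,"dy":0,"dz":0.3,"yaw":0,"fingers":0},{"dx":0,"dy":0,"dz":0.14,"yaw":0,"fingers":0},{"dx":0,"dy":0,"dz":0,"yaw":0,"fingers":1},{"dx":0,"dy":0,"dz":0,"yaw":0,"fingers":1},{"dx":0,"dy":0,"dz":0,"yaw":0,"fingers":1},{"dx":0,"dy":0,"dz":0,"yaw":0,"fingers":1},{"dx":0,"dy":0,"dz":0,"yaw":0,"fingers":1},{"dx":0,"dy":0,"dz":0,"yaw":0,"fingers":1},{"dx":0,"dy":0,"dz":0,"yaw":0,"fingers":1},{"dx":0,"dy":0,"dz":0,"yaw":0,"fingers":1}]'

```text
clock: 3.85
position: [0.5204, 0.281, 0.028]
tool_rot: [3.141, -0.0, 1.695]
force: [-2.2, -0.4, 9.2]
grip_width: 0.0069
finger_force: 58.7
```

Call:
drive_tool --targets '[{"dx":0,"dy":0,"dz":-0.04,"yaw":0,"fingers":1},{"dx":-0.2,"dy":0,"dz":0,"yaw":0,"fingers":1},{"dx":-0.2,"dy":0,"dz":0,"yaw":0,"fingers":1},{"dx":-0.2,"dy":0,"dz":0,"yaw":0,"fingers":1},{"dx":-0.2,"dy":-0.1,"dz":0,"yaw":0,"fingers":1},{"dx":-0.2,"dy":-0.1,"dz":0,"yaw":0,"fingers":1},{"dx":-0.2,"dy":-0.1,"dz":0,"yaw":0,"fingers":1},{"dx":-0.2,"dy":-0.1,"dz":0,"yaw":0,"fingers":1},{"dx":-0.2,"dy":-0.1,"dz":0,"yaw":0,"fingers":1},{"dx":-0.2,"dy":-0.1,"dz":0,"yaw":0,"fingers":1},{"dx":-0.2,"dy":-0.1,"dz":0,"yaw":0,"fingers":1},{"dx":0,"dy":0,"dz":0,"yaw":0,"fingers":1},{"dx":0,"dy":0,"dz":0,"yaw":0,"fingers":1}]'

```text
clock: 5.15
position: [0.4757, 0.0735, 0.0316]
tool_rot: [3.141, -0.0, 1.694]
force: [0.2, -0.9, -1.6]
grip_width: 0.0069
finger_force: 58.5
```

Call:
drive_tool --targets '[{"dx":0,"dy":0,"dz":0.04,"yaw":0,"fingers":1},{"dx":0,"dy":0,"dz":0,"yaw":0,"fingers":1},{"dx":0,"dy":0,"dz":0,"yaw":0,"fingers":0},{"dx":0,"dy":0,"dz":0,"yaw":0,"fingers":0},{"dx":0,"dy":0,"dz":0,"yaw":0,"fingers":0},{"dx":0,"dy":0,"dz":0,"yaw":0,"fingers":0},{"dx":0,"dy":0,"dz":-0.3,"yaw":0,"fingers":0},{"dx":0,"dy":0,"dz":-0.4,"yaw":0,"fingers":0},{"dx":0,"dy":0,"dz":-0.4,"yaw":0,"fingers":0},{"dx":0,"dy":0,"dz":-0.4,"yaw":0,"fingers":0},{"dx":0.3,"dy":0,"dz":0,"yaw":0,"fingers":0},{"dx":0.3,"dy":0,"dz":0,"yaw":0,"fingers":0},{"dx":0,"dy":0,"dz":0,"yaw":0,"fingers":0}]'

```text
clock: 6.45
position: [0.4675, 0.1369, 0.1774]
tool_rot: [3.141, -0.001, 1.699]
force: [-0.3, -1.0, -0.6]
grip_width: 0.0852
finger_force: 0.0
```

Run:
```python
from h import *
T=tool();np.save("T2.npy",T);f=grab_frame("wrist");cv2.imwrite("pics/w2.png",f)
g=grab_frame("top");cv2.imwrite("pics/top2.png",g)
a=cv2.resize(g[170:290,190:430],(640,320),interpolation=cv2.INTER_CUBIC)
cv2.imwrite("pics/w2c.png",np.vstack([f[0:280],a]))
```

```text
(no output)
```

View pics/w2c.png

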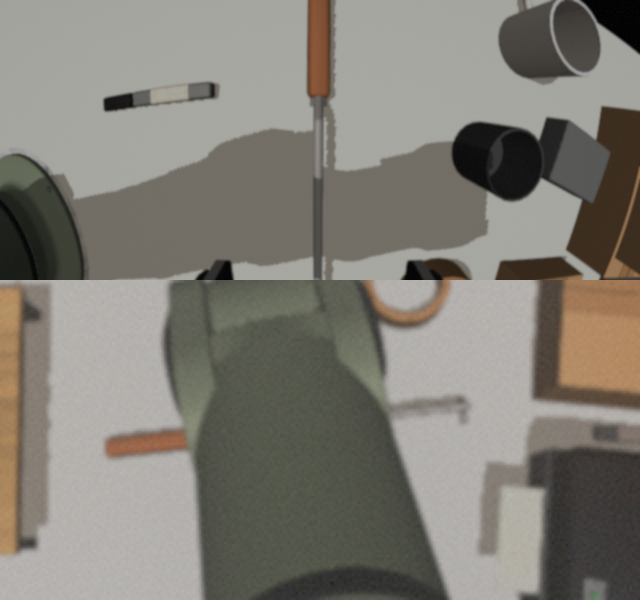

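The hook now stands clear. The handle front is at wrist (317.5,96) and the handle end at top picture (230,232.5). The foot is at top picture (364,219). The marker tail is still in the gap.

Run:
```python
from h import *
np.set_printoptions(precision=4,suppress=True)
T=np.load("T2.npy")
jf=won_z(T,317.5,97,.024);h2=won_z(T,318.3,30,.024);r=won_z(T,318,200,.045);print("joint",jf,h2,r)
print(on_z("top",230,232.5,.02),on_z("top",364,219,.01),on_z("top",363,217,.045))
d=jf-h2;print(np.degrees(np.arctan2(d[1],d[0])))
d=r-h2;print(np.degrees(np.arctan2(d[1],d[0])));a=np.arctan2(d[1],d[0])
g=jf-.045*np.array([np.cos(a),np.sin(a),0]);g[2]=.006;print(g);togo(g,np.degrees(a)+180)
print("foot est",jf[:2]+.275*np.array([np.cos(a),np.sin(a)]))
```

```text
joint [0.4562 0.2241 0.024 ] [0.4485 0.2894 0.024 ] [0.4688 0.13   0.045 ]
[0.4396 0.3422 0.02  ] [ 0.4853 -0.0484  0.01  ] [ 0.4872 -0.0407  0.045 ]
-83.27195756340784
-82.7243336245138
[0.4505 0.2687 0.006 ]
at [0.4678 0.1335 0.1772] yaw 97.19 shift units [ 1.363 -0.003  1.712] ('yaw units', np.float64(-0.001))
foot est [ 0.491  -0.0487]
```

Call:
drive_tool --squeeze 120 --targets '[{"dx":0.4,"dy":0,"dz":0,"yaw":0,"fingers":0},{"dx":0.4,"dy":0,"dz":0,"yaw":0,"fingers":0},{"dx":0.4,"dy":0,"dz":0,"yaw":0,"fingers":0},{"dx":0.16,"dy":0,"dz":0,"yaw":0,"fingers":0},{"dx":0,"dy":0,"dz":0.4,"yaw":0,"fingers":0},{"dx":0,"dy":0,"dz":0.4,"yaw":0,"fingers":0},{"dx":0,"dy":0,"dz":0.4,"yaw":0,"fingers":0},{"dx":0,"dy":0,"dz":0.3,"yaw":0,"fingers":0},{"dx":0,"dy":0,"dz":0.2,"yaw":0,"fingers":0},{"dx":0,"dy":0,"dz":0,"yaw":0,"fingers":0.5},{"dx":0,"dy":0,"dz":0,"yaw":0,"fingers":1},{"dx":0,"dy":0,"dz":0,"yaw":0,"fingers":1},{"dx":0,"dy":0,"dz":0,"yaw":0,"fingers":1},{"dx":0,"dy":0,"dz":0,"yaw":0,"fingers":1},{"dx":0,"dy":0,"dz":0,"yaw":0,"fingers":1},{"dx":0,"dy":0,"dz":0,"yaw":0,"fingers":1}]'

```text
clock: 8.15
position: [0.4517, 0.2684, 0.0088]
tool_rot: [3.14, -0.001, 1.695]
force: [-3.4, -2.3, 21.0]
grip_width: 0.0192
finger_force: 118.3
```

Call:
drive_tool --targets '[{"dx":0,"dy":0,"dz":-0.1,"yaw":0,"fingers":1},{"dx":0,"dy":0,"dz":-0.15,"yaw":0,"fingers":1},{"dx":0,"dy":0,"dz":-0.15,"yaw":0,"fingers":1},{"dx":0,"dy":0,"dz":0,"yaw":0.04,"fingers":1},{"dx":0,"dy":0,"dz":0,"yaw":0.04,"fingers":1},{"dx":0,"dy":0,"dz":0,"yaw":0.03,"fingers":1},{"dx":0,"dy":0.18,"dz":0,"yaw":0,"fingers":1},{"dx":0,"dy":0.18,"dz":0,"yaw":0,"fingers":1},{"dx":0,"dy":0,"dz":0,"yaw":0,"fingers":1},{"dx":0,"dy":0,"dz":0,"yaw":0,"fingers":1}]'

```text
clock: 9.15
position: [0.487, 0.2663, 0.0477]
tool_rot: [3.142, -0.0, 1.522]
force: [-0.4, 0.7, -2.2]
grip_width: 0.0189
finger_force: 118.2
```

Run:
```python
from h import *
s=grab_frame("side");g=grab_frame("top");cv2.imwrite("pics/side3.png",s);cv2.imwrite("pics/top3.png",g)
a=cv2.resize(g[160:280,280:480],(500,300),interpolation=cv2.INTER_CUBIC)
b=cv2.resize(s[120:370,180:430],(500,500),interpolation=cv2.INTER_CUBIC)[:300]
b=cv2.resize(s[180:330,230:380],(500,500),interpolation=cv2.INTER_CUBIC)[0:300]
cv2.imwrite("pics/c3.png",cv2.convertScaleAbs(np.vstack([a,b]),alpha=1.3))
```

```text
(no output)
```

View pics/c3.png

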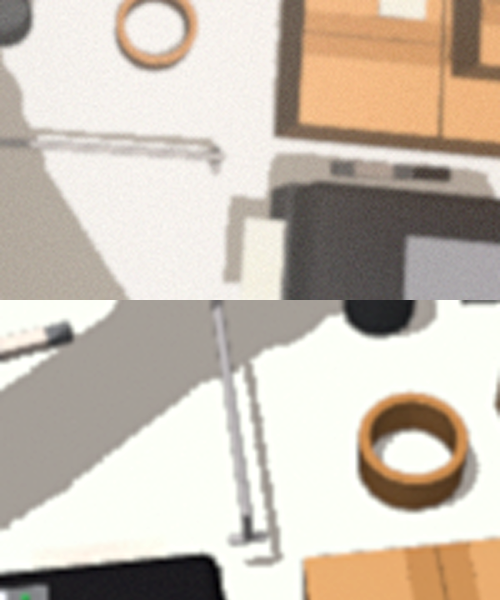

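Run:
```python
from h import *
np.set_printoptions(precision=4,suppress=True)
def tri(a,b):
    (o,d),(p,e)=ray("top",*a),ray("side",*b);t=np.linalg.lstsq(np.c_[d,-e],p-o,rcond=None)[0];A=o+d*t[0];B=p+e*t[1];print((A+B)/2,np.linalg.norm(A-B))
tri((366.5,223),(304.7,251.4))   # foot bar centre
tri((368,221),(304.5,245))
T=tool();print("expected foot",T[:3,3]-.32*T[:3,0], np.degrees(readout.observe()["tool_rot"][2]))
print("rod top pts",on_z("top",295,160+143/2.5,.083),on_z("top",366,220.6,.08))
print("rod side",on_z("side",230+217/3.333,180+5/3.333,.083),on_z("side",230+246/3.333,180+215/3.333,.083))
```

```text
[ 0.4705 -0.0513  0.0401] 0.0001267955298335469
[ 0.472  -0.0507  0.073 ] 0.0019848382727369785
expected foot [ 0.471  -0.0532  0.0475] 87.22387492383164
rod top pts [0.4798 0.1521 0.083 ] [ 0.4733 -0.0441  0.08  ]
rod side [0.4804 0.166  0.083 ] [ 0.4687 -0.055   0.083 ]
```

Call:
drive_tool --targets '[{"dx":-0.3,"dy":0,"dz":0,"yaw":0,"fingers":1},{"dx":-0.3,"dy":0,"dz":0,"yaw":0,"fingers":1},{"dx":-0.3,"dy":0,"dz":0,"yaw":0,"fingers":1},{"dx":-0.3,"dy":0,"dz":0,"yaw":0,"fingers":1},{"dx":-0.3,"dy":0,"dz":0,"yaw":0,"fingers":1},{"dx":-0.3,"dy":0,"dz":0,"yaw":0,"fingers":1},{"dx":-0.3,"dy":0,"dz":0,"yaw":0,"fingers":1},{"dx":-0.3,"dy":0,"dz":0,"yaw":0,"fingers":1},{"dx":-0.3,"dy":0,"dz":0,"yaw":0,"fingers":1},{"dx":-0.3,"dy":0,"dz":0,"yaw":0,"fingers":1},{"dx":0,"dy":0,"dz":0,"yaw":0,"fingers":1},{"dx":0,"dy":0,"dz":0.12,"yaw":0,"fingers":1},{"dx":0,"dy":0,"dz":0.12,"yaw":0,"fingers":1},{"dx":0,"dy":0,"dz":0.12,"yaw":0,"fingers":1},{"dx":0,"dy":0,"dz":0,"yaw":0,"fingers":1}]'

```text
clock: 10.75
position: [0.4719, -0.0324, 0.0095]
tool_rot: [-3.14, -0.0, 1.523]
force: [1.1, -0.2, -1.4]
grip_width: 0.0191
finger_force: 118.2
```

Run:
```python
from h import *
s=grab_frame("side");g=grab_frame("top");cv2.imwrite("pics/side4.png",s);cv2.imwrite("pics/top4.png",g)
a=cv2.resize(g[205:245,380:480],(750,300),interpolation=cv2.INTER_CUBIC)
b=cv2.resize(s[270:390,270:370],(750,900),interpolation=cv2.INTER_CUBIC)[0:900]
b=cv2.rotate(cv2.resize(s[270:390,290:340],(125*1,300)),cv2.ROTATE_90_COUNTERCLOCKWISE)
b=cv2.resize(b,(750,300),interpolation=cv2.INTER_CUBIC)
cv2.imwrite("pics/c4.png",cv2.convertScaleAbs(np.vstack([a,b]),alpha=1.6))
```

```text
(no output)
```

View pics/c4.png

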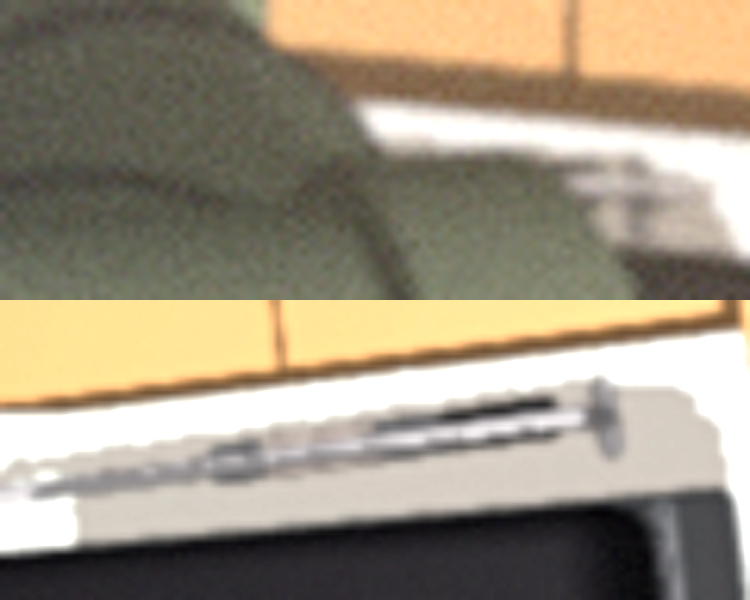

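The foot bar sits behind the cap end at crop (605,418), with the cap end at (557,405). Now I'll pull.

Call:
drive_tool --targets '[{"dx":0.08,"dy":0,"dz":0,"yaw":0,"fingers":1},{"dx":0.08,"dy":0,"dz":0,"yaw":0,"fingers":1},{"dx":0.1,"dy":0,"dz":0,"yaw":0,"fingers":1},{"dx":0.15,"dy":0,"dz":0,"yaw":0,"fingers":1},{"dx":0.2,"dy":0,"dz":0,"yaw":0,"fingers":1},{"dx":0.2,"dy":0,"dz":0,"yaw":0,"fingers":1},{"dx":0.2,"dy":0,"dz":0,"yaw":0,"fingers":1},{"dx":0.2,"dy":0,"dz":0,"yaw":0,"fingers":1},{"dx":0.2,"dy":0,"dz":0,"yaw":0,"fingers":1},{"dx":0.2,"dy":0,"dz":0,"yaw":0,"fingers":1},{"dx":0.2,"dy":0,"dz":0,"yaw":0,"fingers":1},{"dx":0.2,"dy":0,"dz":0,"yaw":0,"fingers":1},{"dx":0.2,"dy":0,"dz":0,"yaw":0,"fingers":1},{"dx":0.2,"dy":0,"dz":0,"yaw":0,"fingers":1},{"dx":0.2,"dy":0,"dz":0,"yaw":0,"fingers":1},{"dx":0.2,"dy":0,"dz":0,"yaw":0,"fingers":1},{"dx":0.15,"dy":0,"dz":0,"yaw":0,"fingers":1},{"dx":0.1,"dy":0,"dz":0,"yaw":0,"fingers":1},{"dx":0.05,"dy":0,"dz":0,"yaw":0,"fingers":1},{"dx":0,"dy":0,"dz":0,"yaw":0,"fingers":1}]'

```text
clock: 12.85
position: [0.4876, 0.2776, 0.0112]
tool_rot: [3.142, 0.0, 1.522]
force: [0.0, 0.3, -3.0]
grip_width: 0.0192
finger_force: 118.2
```

Run:
```python
from h import *
s=grab_frame("side");g=grab_frame("top");cv2.imwrite("pics/side5.png",s);cv2.imwrite("pics/top5.png",g)
b=cv2.resize(s[150:300,200:400],(800,600),interpolation=cv2.INTER_CUBIC)
cv2.imwrite("pics/c5.png",cv2.convertScaleAbs(b,alpha=1.3))
```

```text
(no output)
```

View pics/c5.png

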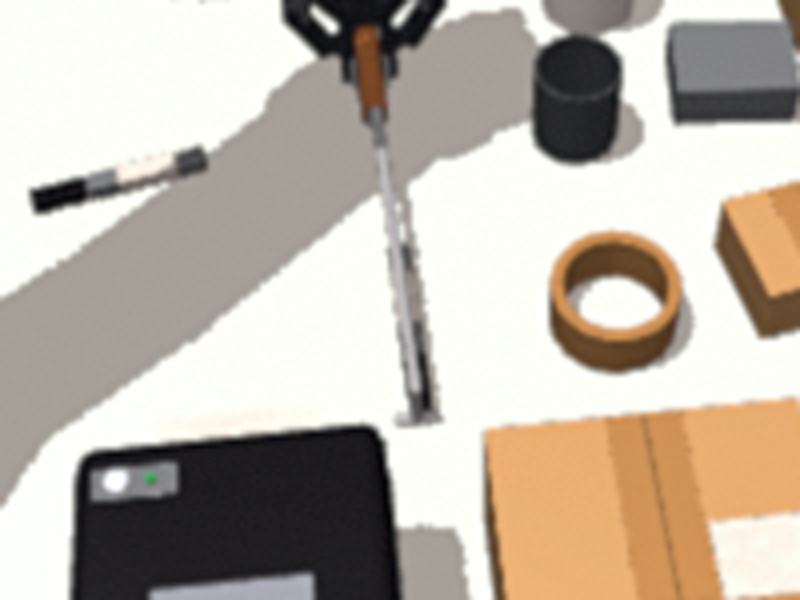

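The marker is out, lying under the rod with its cap at the foot. Next I'll lay the hook aside towards the robot.

Call:
drive_tool --targets '[{"dx":-0.08,"dy":0,"dz":0,"yaw":0,"fingers":1},{"dx":0,"dy":0,"dz":-0.1,"yaw":0,"fingers":1},{"dx":0,"dy":-0.2,"dz":0,"yaw":0,"fingers":1},{"dx":0,"dy":-0.2,"dz":0,"yaw":0,"fingers":1},{"dx":0,"dy":-0.2,"dz":0,"yaw":0,"fingers":1},{"dx":0,"dy":-0.3,"dz":0,"yaw":0,"fingers":1},{"dx":0.13,"dy":0,"dz":0,"yaw":0,"fingers":1},{"dx":0,"dy":0,"dz":0,"yaw":0,"fingers":1},{"dx":0,"dy":0,"dz":0.07,"yaw":0,"fingers":1},{"dx":0,"dy":0,"dz":0.05,"yaw":0,"fingers":1},{"dx":0,"dy":0,"dz":0,"yaw":0,"fingers":1},{"dx":0,"dy":0,"dz":0,"yaw":0,"fingers":0},{"dx":0,"dy":0,"dz":0,"yaw":0,"fingers":0},{"dx":0,"dy":0,"dz":0,"yaw":0,"fingers":0},{"dx":0,"dy":0,"dz":0,"yaw":0,"fingers":0},{"dx":0,"dy":0,"dz":0,"yaw":0,"fingers":0},{"dx":0,"dy":0,"dz":-0.3,"yaw":0,"fingers":0},{"dx":0,"dy":0,"dz":-0.4,"yaw":0,"fingers":0},{"dx":0,"dy":0,"dz":-0.4,"yaw":0,"fingers":0},{"dx":0,"dy":0,"dz":-0.4,"yaw":0,"fingers":0}]'

```text
clock: 14.95
position: [0.3978, 0.2864, 0.1608]
tool_rot: [-3.141, 0.0, 1.522]
force: [0.1, 0.3, 0.2]
grip_width: 0.0856
finger_force: 0.0
```

```bash
cat > mk.py <<'E'
from h import *
np.set_printoptions(precision=4,suppress=True)
# dark/not-bench blobs in a world-bounded ROI of the side view, rectified on plane z=0.01 at 1 mm/px
def rect(n,f,x0,x1,y0,y1,z):
    c=np.array([proj(n,(x,y,z)) for x,y in((x0,y0),(x1,y0),(x0,y1),(x1,y1))],np.float32)
    w,h=int((y1-y0)*1000),int((x1-x0)*1000)
    M=cv2.getPerspectiveTransform(c,np.float32([[0,0],[0,h],[w,0],[w,h]]));return cv2.warpPerspective(f,M,(w,h))
E
python3 - <<'E'
from mk import *
s=grab_frame("side");cv2.imwrite("pics/side6.png",s)
x0,y0=.42,-.12
r=rect("side",s,x0,.58,y0,.2,.012);cv2.imwrite("pics/r6.png",r)
g=cv2.cvtColor(r,cv2.COLOR_BGR2GRAY);print(np.percentile(g,[1,5,20,50,80]))
for th in(60,90,120):
    m=(g<th).astype(np.uint8);n,l,st,ce=cv2.connectedComponentsWithStats(m)
    for i in range(1,n):
        if st[i,4]>60:
            pts=np.argwhere(l==i)[:,::-1].astype(np.float32);(cx,cy),(w,h),a=cv2.minAreaRect(pts)
            print(th,st[i,4],"x",round(x0+cy/1000,4),"y",round(y0+cx/1000,4),round(w),round(h),round(a,1))
print(readout.observe()["position"])
E
```

```text
[ 14.  85. 138. 189. 190.]
60 1579 x 0.4305 y -0.081 21 78 90.0
60 647 x 0.4741 y -0.0116 51 14 2.7
90 1689 x 0.431 y -0.08 22 80 90.0
90 865 x 0.474 y -0.0105 16 57 90.0
90 63 x 0.506 y -0.1106 20 3 10.3
120 1794 x 0.4315 y -0.0795 23 81 90.0
120 2443 x 0.4665 y 0.1685 61 93 0.0
120 1354 x 0.475 y -0.0014 78 19 3.2
120 306 x 0.48 y 0.0955 16 21 90.0
120 216 x 0.5078 y -0.0982 45 7 8.1
[0.3999 0.2876 0.1661]
```

Call:
drive_tool --squeeze 30 --targets '[{"dx":-0.4,"dy":0.18,"dz":0,"yaw":0,"fingers":0},{"dx":-0.4,"dy":0.18,"dz":0,"yaw":0,"fingers":0},{"dx":-0.4,"dy":0.18,"dz":0,"yaw":0,"fingers":0},{"dx":-0.4,"dy":0.18,"dz":0,"yaw":0,"fingers":0},{"dx":-0.43,"dy":0.17,"dz":0,"yaw":0,"fingers":0},{"dx":0,"dy":0,"dz":0.4,"yaw":0,"fingers":0},{"dx":0,"dy":0,"dz":0.4,"yaw":0,"fingers":0},{"dx":0,"dy":0,"dz":0.4,"yaw":0,"fingers":0},{"dx":0,"dy":0,"dz":0.2,"yaw":0,"fingers":0},{"dx":0,"dy":0,"dz":0,"yaw":0,"fingers":0},{"dx":0,"dy":0,"dz":0,"yaw":0,"fingers":0}]'

```text
clock: 16.1
position: [0.4771, 0.0794, 0.0198]
tool_rot: [-3.141, 0.0, 1.522]
force: [-0.1, 0.2, 0.3]
grip_width: 0.0851
finger_force: 0.0
```

Run:
```python
from mk import *
togo((.479,.080,.007),87.5);print(readout.observe()["qpos"])
```

```text
at [0.4771 0.0794 0.0198] yaw 87.19 shift units [0.007 0.018 0.128] ('yaw units', np.float64(-0.003))
[-0.4706  0.6837  0.2454  2.1127 -0.4147  0.3904  0.0588]
```

Call:
drive_tool --squeeze 30 --targets '[{"dx":0,"dy":0.02,"dz":0.12,"yaw":0,"fingers":0},{"dx":0,"dy":0,"dz":0,"yaw":0,"fingers":0.5},{"dx":0,"dy":0,"dz":0,"yaw":0,"fingers":1},{"dx":0,"dy":0,"dz":0,"yaw":0,"fingers":1},{"dx":0,"dy":0,"dz":0,"yaw":0,"fingers":1},{"dx":0,"dy":0,"dz":0,"yaw":0,"fingers":1},{"dx":0,"dy":0,"dz":0,"yaw":0,"fingers":1},{"dx":0,"dy":0,"dz":0,"yaw":0,"fingers":1},{"dx":0,"dy":0,"dz":-0.3,"yaw":0,"fingers":1},{"dx":0,"dy":0,"dz":-0.4,"yaw":0,"fingers":1},{"dx":0,"dy":0,"dz":-0.4,"yaw":0,"fingers":1},{"dx":0,"dy":0,"dz":-0.4,"yaw":0,"fingers":1},{"dx":0,"dy":0,"dz":0,"yaw":0,"fingers":1}]'

```text
clock: 17.4
position: [0.4809, 0.0799, 0.1616]
tool_rot: [3.136, -0.003, 1.522]
force: [-0.3, 0.3, -1.5]
grip_width: 0.0159
finger_force: 29.9
```

Run:
```python
from mk import *
s=grab_frame("side");g=grab_frame("top");w=grab_frame("wrist");cv2.imwrite("pics/side7.png",s);cv2.imwrite("pics/top7.png",g);cv2.imwrite("pics/w7.png",w)
p=readout.observe()["position"];print(p)
for a in(0,30,60,90):
    c=p+np.array([0,-.115*np.cos(np.radians(a)),-.115*np.sin(np.radians(a))+.003]);print(a,"cap expected side px",np.round(proj("side",c)),"top",np.round(proj("top",c)))
h=cv2.cvtColor(s,cv2.COLOR_BGR2GRAY)
y,x=np.mgrid[0:400,0:640]
m=((h<30)&(x>290)&(x<345)&(y>170)&(y<250)).astype(np.uint8)
n,l,st,ce=cv2.connectedComponentsWithStats(m);print(st[1:][st[1:,4]>20])
```

```text
[0.4787 0.0797 0.1571]
0 cap expected side px [305. 222.] top [367. 215.]
30 cap expected side px [305. 229.] top [358. 218.]
60 cap expected side px [303. 225.] top [341. 219.]
90 cap expected side px [300. 212.] top [321. 219.]
[[291 171   3  13  27]
 [302 171  14  14  80]
 [335 173  10  17  43]
 [300 206   6  16  69]]
```

The marker is held level: its cap blob ends at side (303,222), as expected for level. I'll carry it to the riser and turn the cap towards the riser's front edge. That fixed edge will pitch the cap down in the fingers.

Call:
drive_tool --targets '[{"dx":0.3,"dy":0,"dz":0,"yaw":0,"fingers":1},{"dx":0.3,"dy":0,"dz":0,"yaw":0,"fingers":1},{"dx":0.3,"dy":0,"dz":0,"yaw":0,"fingers":1},{"dx":0.3,"dy":0,"dz":0,"yaw":0,"fingers":1},{"dx":0.3,"dy":0,"dz":0,"yaw":0,"fingers":1},{"dx":0.3,"dy":0,"dz":0,"yaw":0,"fingers":1},{"dx":0,"dy":0,"dz":0,"yaw":-0.09,"fingers":1},{"dx":0,"dy":0,"dz":0,"yaw":-0.09,"fingers":1},{"dx":0,"dy":0,"dz":0,"yaw":-0.09,"fingers":1},{"dx":0,"dy":0,"dz":0,"yaw":-0.09,"fingers":1},{"dx":0,"dy":0,"dz":0,"yaw":-0.09,"fingers":1},{"dx":0,"dy":0,"dz":0,"yaw":-0.09,"fingers":1},{"dx":0,"dy":0,"dz":0,"yaw":-0.09,"fingers":1},{"dx":0,"dy":0,"dz":0,"yaw":-0.09,"fingers":1},{"dx":0,"dy":0,"dz":0,"yaw":-0.09,"fingers":1},{"dx":0,"dy":0,"dz":0,"yaw":-0.09,"fingers":1}]'

```text
clock: 19.15
position: [0.4871, 0.2589, 0.1557]
tool_rot: [-3.14, -0.002, 2.941]
force: [0.5, -0.7, -0.4]
grip_width: 0.0158
finger_force: 29.9
```

Run:
```python
from mk import *
togo((.45,.27,.055),240);print(readout.observe()["qpos"])
```

```text
at [0.4871 0.2589 0.1557] yaw 168.53 shift units [0.384 0.037 1.008] ('yaw units', np.float64(-0.794))
[-0.6207  0.5034  0.0343  1.8662 -0.0244  0.775   0.7974]
```

Call:
drive_tool --targets '[{"dx":0.25,"dy":-0.05,"dz":0,"yaw":-0.088,"fingers":1},{"dx":0.25,"dy":0,"dz":0,"yaw":-0.088,"fingers":1},{"dx":0,"dy":0,"dz":0,"yaw":-0.088,"fingers":1},{"dx":0,"dy":0,"dz":0,"yaw":-0.088,"fingers":1},{"dx":0,"dy":0,"dz":0,"yaw":-0.088,"fingers":1},{"dx":0,"dy":0,"dz":0,"yaw":-0.088,"fingers":1},{"dx":0,"dy":0,"dz":0,"yaw":-0.088,"fingers":1},{"dx":0,"dy":0,"dz":0,"yaw":-0.088,"fingers":1},{"dx":0,"dy":0,"dz":0,"yaw":-0.088,"fingers":1},{"dx":0,"dy":0,"dz":0.25,"yaw":0,"fingers":1},{"dx":0,"dy":0,"dz":0.25,"yaw":0,"fingers":1},{"dx":0,"dy":0,"dz":0.25,"yaw":0,"fingers":1},{"dx":0,"dy":0,"dz":0.25,"yaw":0,"fingers":1},{"dx":0,"dy":0,"dz":0,"yaw":0,"fingers":1}]'

```text
clock: 20.55
position: [0.4351, 0.2599, 0.0538]
tool_rot: [3.138, -0.006, -2.103]
force: [-1.4, -0.2, 1.1]
grip_width: 0.0162
finger_force: 29.9
```

Run:
```python
from mk import *
togo((.49,.364,.055),240);print(readout.observe()["qpos"])
s=grab_frame("side");cv2.imwrite("pics/side8.png",s);g=grab_frame("top");cv2.imwrite("pics/top8.png",g)
p=readout.observe()["position"];T=tool()
for k in(0,.072,.115):print(k,np.round(proj("side",p-T[:3,0]*k+[0,0,.004])),np.round(proj("top",p-T[:3,0]*k+[0,0,.004])))
h=cv2.cvtColor(s,cv2.COLOR_BGR2GRAY);print(h[110:180:3,285:330:3])
```

```text
at [0.4351 0.2599 0.0538] yaw -120.5 shift units [-1.175  0.056 -0.018] ('yaw units', np.float64(-0.006))
[-0.4821  0.6224 -0.231   2.0225  0.2639  0.5311  1.7085]
0 [277. 165.] [256. 233.]
0.072 [286. 150.] [234. 220.]
0.115 [291. 141.] [222. 212.]
[[ 56 128 132 129 138 134 147 150 152 148 134 196 196 195 195]
 [ 45 134 136 128 139 135 144 148 154 149 136 194 196 195 196]
 [ 38 128 136 132 139 137 136 133 125  88  75 142 196 196 195]
 [ 44 117 109  83  68  58  57  66  58  43  58 124 196 194 195]
 [ 51  65  72  94 115 121 125 127  27  21  58 123 185 196 195]
 [ 18 121 123 124 123 123 124 125  68  24  58 124 136 196 195]
 [ 94 124 122 123 123 123 123 124 115  18  58 123 122 194 195]
 [111 123 122 123 124 123 124 121 126  30  58 124 122 183 195]
 [ 85 123 123 123 124 123 123 124 124  72  47 124 123 135 196]
 [ 76 123 123 123 123 124 123 122 122 119 118 143 147 154 196]
 [ 77 123 124 120 122 122 142 155 190 189 198 197 196 195 196]
 [ 22  15 116 190 198 198 196 196 195 196 195 195 195 196 195]
 [ 33  24 152 198 195 196 196 195 195 196 195 196 196 195 195]
 [ 22  42  53  92 196 195 195 196 196 196 196 196 195 196 196]
 [ 81  31  21 179 197 196 195 196 195 195 195 195 196 196 196]
 [ 35  14  52 121 181 196 196 196 197 195 195 194 196 196 196]
 [ 13  53 124 124 198 196 133 118 135 193 197 195 195 196 196]
 [ 42 144 122 179 183 126 123 123 123 122 145 184 196 195 196]
 [186 121 132 182 121 122 122 123 123 123 123 122 125 172 192]
 [140 123 123 121 124 123 124 123 123 122 123 123 123 122 121]
 [121 123 122 123 122 123 123 124 123 124 123 123 123 123 123]
 [123 123 123 122 124 123 123 123 124 124 123 123 124 123 124]
 [122 124 124 123 123 123 123 122 123 123 124 123 124 123 123]
 [123 123 124 124 124 123 124 123 124 124 123 123 123 123 122]]
```

Run:
```python
import cv2,numpy as np
h=cv2.cvtColor(cv2.imread("pics/side8.png"),cv2.COLOR_BGR2GRAY)
for y in range(124,180,2): print(y,"".join("#" if v<50 else "+" if v<100 else "." if v<135 else "o" if v<180 else " " for v in h[y,255:325]))
```

```text
124 ++++####++++++++++++##+#+++++###+....................+######+.....o   
126 ##+++++++++++++++++++++++++####+......................+#####+.....o   
128 +####++++++++++++++++++#######+........................+####+......oo 
130 ..++#########################+.........................+####+.......o 
132 ....+#########################..........................+###+........o
134 ....+#########################+..........................+###+.......o
136 ....+#########################+..........................++++.........
138 .....+########################+............................oooo       
140 +++++#########################+.................oooo                  
142 +++############################+++++.oooo                             
144 ####################################.                                 
146 ###++##############################+o                                 
148 +#################################++.++.                              
150  o+####++##############################.o                             
152    o+##+.+#################+++++######.o      
[... 299 characters left out ...]
o...........ooo          
162       ....++++++###+.++#####+++ooo...oo  oo...................ooo     
164       o....++++++##+.+++###+o  o.....o  o...........................oo
166       o....++++++##+++++###.  o.......o...............................
168       o....+++.o.+++.+++#+.  o........................................
170       o.....++.o....++++.o  o.........................................
172       o.....++.o.++++++..oo...........................................
174        .....++.o..++++................................................
176        .+...++.o  ooo.................................................
178        o++..+++.      oo..............................................
```

Call:
drive_tool --targets '[{"dx":-0.25,"dy":0.02,"dz":0,"yaw":0,"fingers":1},{"dx":-0.25,"dy":0.02,"dz":0,"yaw":0,"fingers":1},{"dx":-0.25,"dy":0.02,"dz":0,"yaw":0,"fingers":1},{"dx":-0.25,"dy":0,"dz":0,"yaw":0,"fingers":1},{"dx":-0.15,"dy":0,"dz":0,"yaw":0,"fingers":1},{"dx":0,"dy":0,"dz":0,"yaw":0,"fingers":1},{"dx":0,"dy":0,"dz":-0.1,"yaw":0,"fingers":1},{"dx":0,"dy":0,"dz":-0.1,"yaw":0,"fingers":1},{"dx":0,"dy":0,"dz":-0.1,"yaw":0,"fingers":1},{"dx":0,"dy":0,"dz":-0.1,"yaw":0,"fingers":1},{"dx":0,"dy":0,"dz":0,"yaw":0,"fingers":1}]'

```text
clock: 21.75
position: [0.491, 0.363, 0.099]
tool_rot: [-3.141, 0.001, -2.104]
force: [-0.0, -1.2, -1.9]
grip_width: 0.0159
finger_force: 29.6
```

Call:
drive_tool --targets '[{"dx":-0.03,"dy":0,"dz":-0.08,"yaw":0,"fingers":1},{"dx":-0.03,"dy":0,"dz":-0.08,"yaw":0,"fingers":1},{"dx":-0.03,"dy":0,"dz":-0.08,"yaw":0,"fingers":1},{"dx":-0.03,"dy":0,"dz":-0.08,"yaw":0,"fingers":1},{"dx":-0.03,"dy":0,"dz":-0.08,"yaw":0,"fingers":1},{"dx":-0.03,"dy":0,"dz":-0.08,"yaw":0,"fingers":1},{"dx":-0.03,"dy":0,"dz":-0.08,"yaw":0,"fingers":1},{"dx":0,"dy":0,"dz":0,"yaw":0,"fingers":1}]'

```text
clock: 22.55
position: [0.5018, 0.3819, 0.1546]
tool_rot: [-3.141, 0.001, -2.103]
force: [-0.5, -2.9, 0.4]
grip_width: 0.0156
finger_force: 29.4
```

Run:
```python
from mk import *
s=grab_frame("side");cv2.imwrite("pics/side9.png",s)
p=readout.observe()["position"];T=tool()
for a in(0,40,50,60,70,80):
    r=np.radians(a);print(a,[np.round(proj("side",p+[0,0,.004]-T[:3,0]*k*np.cos(r)-np.array([0,0,k*np.sin(r)]))).tolist() for k in(.072,.115)])
h=cv2.cvtColor(s,cv2.COLOR_BGR2GRAY)
for y in range(100,165,2): print(y,"".join("#" if v<50 else "+" if v<100 else "." if v<135 else "o" if v<180 else " " for v in h[y,260:340]))
```

```text
0 [[298.0, 100.0], [303.0, 92.0]]
40 [[297.0, 114.0], [301.0, 114.0]]
50 [[296.0, 118.0], [299.0, 120.0]]
60 [[295.0, 122.0], [298.0, 126.0]]
70 [[294.0, 125.0], [296.0, 131.0]]
80 [[292.0, 128.0], [294.0, 136.0]]
100 .............++####################+.o.+####+.ooooooo                           
102 ...............+#####################+#####.ooooooo..o                          
104 ...............+###+#####################+.ooooooooo..o                         
106 +++++....+++++####++++#####+..+#########+oooooooooooo.o                         
108 ++++++++++++##+##++..+#+###+..+#####+++.oooooooooooo..+o                        
110 .+++++++++++++#####+++#++###+.++###+.oo..ooooooooo..+++.o                       
112 ++++++++++++++#####+++#++++++.++###+..oo..oooo...+++++++.o                      
114 ##+++++++++++++##+++++++....++++###+.ooo......+++++++++++o                      
116 ++++++++++++++++++++....++.++##+++...ooo..++++++++++++++++o                     
118 .....++++++..............+####+++......++++++++++++++++++..o                    
120 ..........oo.............+++++++
[... 1218 characters left out ...]
...............+++++
150                                          o.....o...........................+++++
152      o                                   oo...ooo...........................++++
154 o...++.o                                        o............................+++
156 o.+++++o                                          oo............................
158 o...++++o                                         o.............................
160 o....+++.o                                       o...........................++#
162  ....+++.o                                      oo.........................+####
164  o...+++.o                                     oo.........................+#####
```

The cap end shows under the riser edge at side (296.5,131), which fits a pitch of about 70°. I'll back out and raise.

Call:
drive_tool --targets '[{"dx":0.2,"dy":0,"dz":0,"yaw":0,"fingers":1},{"dx":0.3,"dy":0,"dz":0,"yaw":0,"fingers":1},{"dx":0.3,"dy":0,"dz":0,"yaw":0,"fingers":1},{"dx":0.2,"dy":0,"dz":0,"yaw":0,"fingers":1},{"dx":0,"dy":0,"dz":-0.3,"yaw":0.09,"fingers":1},{"dx":0,"dy":0,"dz":-0.3,"yaw":0.09,"fingers":1},{"dx":0,"dy":0,"dz":-0.2,"yaw":0.09,"fingers":1},{"dx":0,"dy":0,"dz":0,"yaw":0.09,"fingers":1},{"dx":0,"dy":0,"dz":0,"yaw":0.09,"fingers":1},{"dx":0,"dy":0,"dz":0,"yaw":0.09,"fingers":1},{"dx":0,"dy":0,"dz":0,"yaw":0.09,"fingers":1},{"dx":0,"dy":0,"dz":0,"yaw":0.09,"fingers":1},{"dx":0,"dy":0,"dz":0,"yaw":0.09,"fingers":1},{"dx":0,"dy":0,"dz":0,"yaw":0.09,"fingers":1},{"dx":0,"dy":0,"dz":0,"yaw":0.09,"fingers":1},{"dx":0,"dy":0,"dz":0,"yaw":0.09,"fingers":1},{"dx":0,"dy":0,"dz":0,"yaw":0.09,"fingers":1},{"dx":0,"dy":0,"dz":0,"yaw":0.09,"fingers":1},{"dx":0,"dy":0,"dz":0,"yaw":0.09,"fingers":1},{"dx":0,"dy":0,"dz":0,"yaw":0.09,"fingers":1}]'

```text
clock: 24.6
position: [0.4504, 0.2954, 0.2332]
tool_rot: [3.141, -0.0, 1.912]
force: [-0.2, -0.2, -1.0]
grip_width: 0.0154
finger_force: 29.3
```

Run:
```python
from mk import *
# pot from first pictures
for n,(u0,u1,v0,v1) in{"top":(262,298,143,183),"side":(328,362,152,195)}.items():
    f=cv2.cvtColor(cv2.imread(f"pics/{n}0.png"),cv2.COLOR_BGR2GRAY)[v0:v1,u0:u1];m=(f<75).astype(np.uint8)
    k,l,st,_=cv2.connectedComponentsWithStats(m);i=1+np.argmax(st[1:,4]);x,y,w,h,a=st[i]
    print(n,"blob",u0+x,v0+y,w,h,a)
    def bb(px,py):
        t=np.linspace(0,2*np.pi,90);P=np.array([proj(n,(px+.035*np.cos(q),py+.035*np.sin(q),z)) for z in(0,.08) for q in t]);return np.r_[P.min(0),P.max(0)]
    from scipy.optimize import least_squares
    o=np.array([u0+x,v0+y,u0+x+w,v0+y+h],float)-.0
    r=least_squares(lambda p:bb(*p)-o,(.64,.2));print(r.x,r.fun)
s=grab_frame("side");cv2.imwrite("pics/side10.png",s)
p=readout.observe()["position"];T=tool();print(p,np.degrees(readout.observe()["tool_rot"][2]),readout.observe()["qpos"][6])
for a in(50,60,70,80):
    r=np.radians(a);print(a,[np.round(proj("side",p+[0,0,.004]-T[:3,0]*k*np.cos(r)-np.array([0,0,k*np.sin(r)]))).tolist() for k in(.072,.115)])
togo((.671,.2,.23),0)
h=cv2.cvtColor(s,cv2.COLOR_BGR2GRAY)
for y in range(100,176,2): print(y,"".join("#" if v<50 else "+" if v<100 else "." if v<135 else "o" if v<180 else " " for v in h[y,240:320]))
```

```text
top blob 269 151 23 27 278
[0.638  0.1986] [-1.5011 -1.4634  1.6199  1.5155]
side blob 334 158 21 33 590Traceback (most recent call last):
  File "<stdin>", line 11, in <module>
    return func(*args, **kwargs)
    result = trf(vector_fun.fun, vector_fun.jac, x0, f0, J0, lb, ub, ftol, xtol,
                 gtol, max_nfev, x_scale, loss_function, tr_solver,
                 tr_options.copy(), verbose, callback=callback_wrapped)
    return trf_no_bounds(
        fun, jac, x0, f0, J0, ftol, xtol, gtol, max_nfev, x_scale,
        loss_function, tr_solver, tr_options, verbose, callback=callback)
    J = jac(x)
    self._update_jac()
    ~~~~~~~~~~~~~~~~^^
    self.J = self.jac_wrapped(xp_copy(self.x), f0=self.f)
             ~~~~~~~~~~~~~~~~^^^^^^^^^^^^^^^^^^^^^^^^^^^^
    J, dct = approx_derivative(
             ~~~~~~~~~~~~~~~~~^
        self.fun,
        ^^^^^^^^^
    ...<2 lines>...
        **self.finite_diff_options,
        ^^^^^^^^^^^^^^^^^^^^^^^^^^^
    )
    ^
    J, _nfev = _dense_difference(fun_wrapped, x0, f0, h,
               ~~~~~~~~~~~~~~~~~^^^^^^^^^^^^^^^^^^^^^^^^
                             use_one_sided, method,
                             ^^^^^^^^^^^^^^^^^^^^^^
                             mf)
                             ^^^
    df = [f_eval - f0 for f_eval in f_evals]
                                    ^^^^^^^
    f = np.atleast_1d(self.fun(x, *self.args, **self.kwargs))
                      ~~~~~~~~^^^^^^^^^^^^^^^^^^^^^^^^^^^^^^
    return np.atleast_1d(self.fun(x))
                         ~~~~~~~~^^^
    return self.f(x, *self.args, **self.kwargs)
           ~~~~~~^^^^^^^^^^^^^^^^^^^^^^^^^^^^^^
  File "<stdin>", line 11, in <lambda>
  File "<stdin>", line 8, in bb
  File "h.py", line 11, in proj
    c=camera_info(name);T=np.linalg.inv(np.array(c["T"]));q=T[:3,:3]@np.array(p)+T[:3,3]
ValueError: time passes only in moves, steps and waits
```

```bash
sed -i 's/^from scipy/import functools\ncamera_info=functools.cache(camera_info)\nfrom scipy/' h.py
python3 - <<'E'
from mk import *
print("pot",on_z("top",280.5,164.5,.04),on_z("side",344.5,174.5,.04))
s=grab_frame("side");cv2.imwrite("pics/side10.png",s)
p=readout.observe()["position"];T=tool();print(p,np.degrees(readout.observe()["tool_rot"][2]),readout.observe()["qpos"][6])
for a in(50,60,70,80):
    r=np.radians(a);print(a,[np.round(proj("side",p+[0,0,.004]-T[:3,0]*k*np.cos(r)-np.array([0,0,k*np.sin(r)]))).tolist() for k in(.072,.115)])
togo((.669,.2,.23),0)
h=cv2.cvtColor(s,cv2.COLOR_BGR2GRAY)
for y in range(100,176,2): print(y,"".join("#" if v<50 else "+" if v<100 else "." if v<135 else "o" if v<180 else " " for v in h[y,240:320]))
E
```

```text
pot [0.6395 0.2002 0.04  ] [0.6419 0.1999 0.04  ]
[0.4503 0.2954 0.2332] 109.02738571322591 -0.2551404476988874
50 [[284.0, 138.0], [289.0, 152.0]]
60 [[282.0, 138.0], [287.0, 151.0]]
70 [[281.0, 137.0], [284.0, 150.0]]
80 [[279.0, 135.0], [281.0, 147.0]]
at [0.4503 0.2954 0.2332] yaw 109.03 shift units [-1.615  1.756  0.032] ('yaw units', np.float64(1.211))
100 .ooo+##############+....+#######+.+##############++.......ooooooooooooooo       
102 #+.o.+#####++++######+..+#######+.++######+++++###+........oooooooooooo..oo     
104 ##+.ooo...ooooo.+##############+..+#######+....++++++......ooooooooooooo..o     
106 ##+.ooooooooooooo.+#############++####+##+.+................ooooooooooooo.oo    
108 ###++..ooooooooooo.+############++#####+#+++.................ooooooooooooo.oo   
110 ##++..ooooooooooooo.++#########+#++####+##+++...........o.....oooooooooooo..o   
112 .ooooooo.........+++++++++#####++#++###+##+++............o....ooooooooooooo..o  
114 ..++++++++++++++++++###+++#####++++.+##++++...............o....oooooooooooo..oo 
116 ####+++++++++++++++++++++++####++++..++++..oooo........
[... 1790 characters left out ...]
    ooo.............
160                     o.++++++.oo                         oooooooo................
162                      .++++++.o                          o.......................
164                      ..+++++.o                          o.......................
166                      o.++++++.o                        oo.......................
168                      o.++++++.o                     oo..........................
170                      o.++++++.o                    o............................
172                      o.+.++++.o                    oo...........................
174                      o.++++++.o                     ooo.........................
```

Call:
drive_tool --targets '[{"dx":-0.23,"dy":0.25,"dz":0,"yaw":0,"fingers":1},{"dx":-0.23,"dy":0.25,"dz":0,"yaw":0,"fingers":1},{"dx":-0.23,"dy":0.25,"dz":0,"yaw":0,"fingers":1},{"dx":-0.23,"dy":0.25,"dz":0,"yaw":0,"fingers":1},{"dx":-0.23,"dy":0.25,"dz":0,"yaw":0,"fingers":1},{"dx":-0.23,"dy":0.25,"dz":0,"yaw":0,"fingers":1},{"dx":-0.23,"dy":0.25,"dz":0,"yaw":0,"fingers":1},{"dx":0,"dy":0,"dz":0,"yaw":0.093,"fingers":1},{"dx":0,"dy":0,"dz":0,"yaw":0.093,"fingers":1},{"dx":0,"dy":0,"dz":0,"yaw":0.093,"fingers":1},{"dx":0,"dy":0,"dz":0,"yaw":0.093,"fingers":1},{"dx":0,"dy":0,"dz":0,"yaw":0.093,"fingers":1},{"dx":0,"dy":0,"dz":0,"yaw":0.093,"fingers":1},{"dx":0,"dy":0,"dz":0,"yaw":0.093,"fingers":1},{"dx":0,"dy":0,"dz":0,"yaw":0.093,"fingers":1},{"dx":0,"dy":0,"dz":0,"yaw":0.093,"fingers":1},{"dx":0,"dy":0,"dz":0,"yaw":0.093,"fingers":1},{"dx":0,"dy":0,"dz":0,"yaw":0.093,"fingers":1},{"dx":0,"dy":0,"dz":0,"yaw":0.093,"fingers":1},{"dx":0,"dy":0,"dz":0,"yaw":0.093,"fingers":1}]'

```text
clock: 26.65
position: [0.6697, 0.2035, 0.233]
tool_rot: [-3.141, 0.0, 0.016]
force: [0.6, -0.3, -0.9]
grip_width: 0.0156
finger_force: 29.4
```

Run:
```python
from mk import *
togo((.6705,.2,.233),0)
s=grab_frame("side");g=grab_frame("top");w=grab_frame("wrist")
cv2.imwrite("pics/side11.png",s);cv2.imwrite("pics/top11.png",g);cv2.imwrite("pics/w11.png",w)
b=cv2.resize(s[80:230,270:430],(640,600),interpolation=cv2.INTER_CUBIC)
cv2.imwrite("pics/c11.png",cv2.convertScaleAbs(b,alpha=1.5,beta=15))
p=readout.observe()["position"];T=tool()
for a in(60,70,80):
    r=np.radians(a);print(a,[np.round((np.array(proj("side",p+[0,0,.004]-T[:3,0]*k*np.cos(r)-np.array([0,0,k*np.sin(r)])))-[270,80])*4).tolist() for k in(-.025,.072,.115)])
```

```text
at [0.6697 0.2035 0.233 ] yaw 0.91 shift units [ 0.008  0.035 -0.   ] ('yaw units', np.float64(0.01))
60 [[368.0, 158.0], [294.0, 256.0], [264.0, 296.0]]
70 [[362.0, 157.0], [309.0, 258.0], [287.0, 300.0]]
80 [[356.0, 156.0], [325.0, 259.0], [312.0, 300.0]]
```

View pics/c11.png

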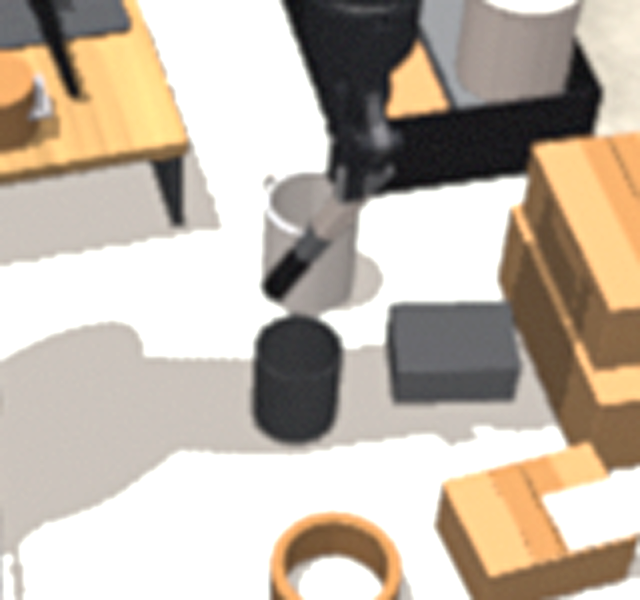

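The last picture shows the marker hanging cap-down towards the robot, with its cap end at crop (273,291) and cap start at (303,255). That puts the pitch near 60–65°. The pot is directly below it at (297,380).

Run:
```python
from mk import *
p=readout.observe()["position"];print(p)
def at_y(u,v,y):
    o,d=ray("side",u,v);return o+d*(y-o[1])/d[1]
q=[]
for u,v in((273,291),(303,255)):
    q.append(at_y(270+u/4,80+v/4,p[1]));print(q[-1],q[-1]-p)
d=q[1]-q[0];print(np.degrees(np.arctan2(d[2],d[0])),np.linalg.norm(d)); d=p+[0,0,.004]-q[0];print(np.degrees(np.arctan2(d[2],d[0])),np.linalg.norm(d))
# top view dark cap end
g=cv2.cvtColor(cv2.imread("pics/top11.png"),cv2.COLOR_BGR2GRAY)
print(np.round(proj("top",q[0])),np.round(proj("top",q[1])),np.round(proj("top",p)))
```

```text
[0.6696 0.2036 0.2328]
[0.6191 0.2036 0.1396] [-0.0505  0.     -0.0932]
[0.6404 0.2036 0.1729] [-0.0292 -0.     -0.0599]
57.42778756135445 0.039524881223947504
62.56067789982797 0.10955797037270334
[276. 163.] [275. 151.] [273. 133.]
```

Call:
drive_tool --squeeze 22 --targets '[{"dx":0.26,"dy":0.035,"dz":0,"yaw":0.01,"fingers":1},{"dx":0,"dy":0,"dz":0,"yaw":0,"fingers":1},{"dx":0,"dy":0,"dz":0.15,"yaw":0,"fingers":1},{"dx":0,"dy":0,"dz":0.15,"yaw":0,"fingers":1},{"dx":0,"dy":0,"dz":0.15,"yaw":0,"fingers":1},{"dx":-0.03,"dy":0,"dz":0.1,"yaw":0,"fingers":1},{"dx":-0.03,"dy":0,"dz":0.1,"yaw":0,"fingers":1},{"dx":-0.03,"dy":0,"dz":0.1,"yaw":0,"fingers":1},{"dx":0,"dy":0,"dz":0,"yaw":0,"fingers":1}]'

```text
clock: 27.7
position: [0.6859, 0.2005, 0.1569]
tool_rot: [3.141, 0.002, 0.003]
force: [-0.5, 0.5, -0.5]
grip_width: 0.0156
finger_force: 29.4
```

Call:
drive_tool --targets '[{"dx":-0.03,"dy":0,"dz":0.1,"yaw":0,"fingers":1},{"dx":-0.03,"dy":0,"dz":0.1,"yaw":0,"fingers":1},{"dx":-0.03,"dy":0,"dz":0.1,"yaw":0,"fingers":1},{"dx":-0.03,"dy":0,"dz":0.08,"yaw":0,"fingers":1},{"dx":0,"dy":0,"dz":0,"yaw":0,"fingers":1}]'

```text
clock: 28.2
position: [0.6739, 0.2003, 0.1189]
tool_rot: [3.141, 0.002, 0.003]
force: [0.3, -0.7, -0.3]
grip_width: 0.0154
finger_force: 29.4
```

Call:
drive_tool --targets '[{"dx":-0.01,"dy":0,"dz":0.04,"yaw":0,"fingers":1},{"dx":0,"dy":0,"dz":0.04,"yaw":0,"fingers":1},{"dx":0,"dy":0,"dz":0.03,"yaw":0,"fingers":1},{"dx":0,"dy":0,"dz":0.02,"yaw":0,"fingers":1},{"dx":0,"dy":0,"dz":0,"yaw":0,"fingers":1}]'

```text
clock: 28.7
position: [0.6738, 0.2002, 0.1072]
tool_rot: [3.142, 0.0, 0.003]
force: [-2.2, -0.9, 1.2]
grip_width: 0.0158
finger_force: 29.4
```

```bash
cat > pot.py <<'E'
from mk import *
s=grab_frame("side");cv2.imwrite("pics/side12.png",s)
f=cv2.cvtColor(s,cv2.COLOR_BGR2GRAY);m=(f<75).astype(np.uint8);m[:, :322]=0;m[:,368:]=0;m[:150]=0;m[200:]=0
k,l,st,_=cv2.connectedComponentsWithStats(m)
for i in range(1,k):
    if st[i,4]>100:print("blob",st[i])
for y in range(120,196,2): print(y,"".join("#" if v<50 else "+" if v<100 else "." if v<135 else "o" if v<180 else " " for v in f[y,315:385]))
st=readout.observe();print(st["position"],st["force"],st["finger_force"])
E
python3 pot.py
```

```text
blob [351 150  16  13 142]
blob [333 158  24  33 572]
120 +...o                         .#######################################
122 +....o                       o.#######################################
124 +.....o              o.oooo..+########################################
126 +.....o             o.o..+++++##################################++....
128 +......oo           oo.++++++++#########################+.o           
130 +.......o             .+++++++++#######################.              
132 +........o          ooo.+++++++++####################+o               
134 #+.......o          o..oo.++++++++################+.o                 
136 +.........o         o.+..ooo..++++################.                   
138 ooo                 o.++......oooo+###############.                   
140                     o.++......+++++##############+o                   
142                     o.+...........++#########++##.                    
144                     o.+...........++#########++++o                    
146                     o.+........+++++#########++++.                 
[... 1171 characters left out ...]
##+...........++################
180 ..................+####################+.............+++++++++++++++++
182 ..................+####################+..............................
184 ..................+####################...............................
186 ...................+##################+...............................
188 ...oooooo.o..........++############+++........................ooooo...
190 oo                  oooo...+++++..oooo              o..........o      
192                                                        o.......oo     
194                                                                       
[0.6738 0.2002 0.1072] [-1.4047 -0.0457 -0.0867] 29.355774273863062
```

Call:
drive_tool --targets '[{"dx":-0.02,"dy":0,"dz":0.02,"yaw":0,"fingers":1},{"dx":-0.01,"dy":0,"dz":0.02,"yaw":0,"fingers":1},{"dx":0,"dy":0,"dz":0.02,"yaw":0,"fingers":1},{"dx":0,"dy":0,"dz":0,"yaw":0,"fingers":1},{"dx":0,"dy":0,"dz":0,"yaw":0,"fingers":1}]'

```text
clock: 29.25
position: [0.6732, 0.2002, 0.1043]
tool_rot: [-3.14, -0.006, 0.003]
force: [0.0, -0.5, 28.8]
grip_width: 0.0157
finger_force: 32.0
```

Call:
drive_tool --targets '[{"dx":0.01,"dy":0,"dz":-0.03,"yaw":0,"fingers":1},{"dx":0,"dy":0,"dz":0,"yaw":0,"fingers":1},{"dx":0,"dy":0,"dz":0,"yaw":0,"fingers":1}]'

```text
clock: 29.55
position: [0.6725, 0.2003, 0.1051]
tool_rot: [-3.141, -0.002, 0.003]
force: [-0.7, -1.3, 11.5]
grip_width: 0.0149
finger_force: 30.4
```

```bash
sed -i 's/side12/side13/' pot.py; python3 pot.py
```

```text
blob [350 150  16  13 150]
blob [333 158  23  33 568]
120 +...o                        .+#######################################
122 +....o                      o.########################################
124 +.....o              o.oooo.++########################################
126 +.....o             o.o..+++++#################################+++....
128 +......oo           oo.+++++++#########################+.oo           
130 +.......o             .++++++++#######################+o              
132 +........o          ooo.++++++++#####################+o               
134 #+.......o          o..oo.++++++++################+.o                 
136 +.........o         o.+..ooo..++++###############+o                   
138 ooo                 o.++......ooo.+##############+o                   
140                     o.++.......+++###############+o                   
142                     o.+..........++##########+##+o                    
144                     o.+...........+##########++#+                     
146                     o++.........+++##########++++o                 
[... 1170 characters left out ...]
###............++################
180 ..................+####################+.............+++++++++++++++++
182 ..................+####################+..............................
184 ..................+####################...............................
186 ...................+##################+...............................
188 ...oooooo.o..........++#############++.........................o......
190 oo                ooooo...++++++..oooo              o..........o      
192                                                       o........o      
194                                                         o             
[0.6725 0.2003 0.1051] [-1.0051 -0.4846 12.5659] 30.42788306280272
```

Call:
drive_tool --targets '[{"dx":0,"dy":0,"dz":-0.04,"yaw":0,"fingers":1},{"dx":-0.02,"dy":0,"dz":0,"yaw":0,"fingers":1},{"dx":0,"dy":0,"dz":0,"yaw":0,"fingers":1}]'

```text
clock: 29.9
position: [0.6696, 0.2003, 0.1081]
tool_rot: [3.142, 0.0, 0.003]
force: [0.3, -0.1, 0.1]
grip_width: 0.0157
finger_force: 29.5
```

Call:
drive_tool --targets '[{"dx":0,"dy":0,"dz":0.02,"yaw":0,"fingers":1},{"dx":0,"dy":0,"dz":0.02,"yaw":0,"fingers":1},{"dx":0,"dy":0,"dz":0.02,"yaw":0,"fingers":1},{"dx":0,"dy":0,"dz":0,"yaw":0,"fingers":1}]'

```text
clock: 30.3
position: [0.6718, 0.2002, 0.1044]
tool_rot: [-3.141, -0.004, 0.003]
force: [-0.4, -0.9, 23.9]
grip_width: 0.0158
finger_force: 31.7
```

Call:
drive_tool --targets '[{"dx":0,"dy":0,"dz":-0.035,"yaw":0,"fingers":1},{"dx":0,"dy":0,"dz":0,"yaw":0,"fingers":1},{"dx":0,"dy":0,"dz":0,"yaw":0,"fingers":0.7},{"dx":0,"dy":0,"dz":0,"yaw":0,"fingers":0.5},{"dx":0,"dy":0,"dz":0,"yaw":0,"fingers":0.2},{"dx":0,"dy":0,"dz":0,"yaw":0,"fingers":0},{"dx":0,"dy":0,"dz":0,"yaw":0,"fingers":0},{"dx":0,"dy":0,"dz":0,"yaw":0,"fingers":0},{"dx":0,"dy":0,"dz":-0.1,"yaw":0,"fingers":0},{"dx":0,"dy":0,"dz":-0.2,"yaw":0,"fingers":0},{"dx":0,"dy":0,"dz":-0.3,"yaw":0,"fingers":0},{"dx":0,"dy":0,"dz":-0.4,"yaw":0,"fingers":0},{"dx":0,"dy":0,"dz":-0.4,"yaw":0,"fingers":0},{"dx":-0.3,"dy":0,"dz":-0.3,"yaw":0,"fingers":0},{"dx":-0.4,"dy":0,"dz":0,"yaw":0,"fingers":0},{"dx":-0.4,"dy":0,"dz":0,"yaw":0,"fingers":0},{"dx":0,"dy":0,"dz":0,"yaw":0,"fingers":0},{"dx":0,"dy":0,"dz":0,"yaw":0,"fingers":0}]'

```text
clock: 32.1
position: [0.5597, 0.2005, 0.2769]
tool_rot: [-3.14, -0.001, 0.004]
force: [0.8, 1.3, 0.6]
grip_width: 0.0855
finger_force: 0.0
```

```bash
sed -i 's/side13/side14/' pot.py; python3 pot.py
python3 - <<'E'
from mk import *
# expected tail for a lean of 55..70 deg from cap (-.02) ; and dark blob at hook place
for a in(55,60,65,70):
    r=np.radians(a);print(a,np.round(proj("side",(.6405-.02+.14*np.cos(r),.2,.009+.14*np.sin(r)))))
s=cv2.imread("pics/side14.png")
hsv=cv2.cvtColor(s,cv2.COLOR_BGR2HSV);m=((hsv[...,0]<14)&(hsv[...,1]>110)).astype(np.uint8);m[:,:230]=0;m[:,320:]=0;m[:125]=0;m[230:]=0
k,l,st,ce=cv2.connectedComponentsWithStats(m)
for i in range(1,k):
    if st[i,4]>40:print("handle?",st[i],on_z("side",*ce[i],.02))
E
```

```text
blob [333 158  23  33 567]
120 #++#########+.                         o+#############################
122 +++#######+.o                oooooooo   .+############################
124 ++++######.         oo.ooo..++++++++...oo.+###########################
126 ++++######.         o.o..++++++++++...++..o.+###################++....
128 +.++#####+.         oo.++++++++++++.....++...+####++......o           
130 +..+++++.o            .++++++++++++......++.o                         
132 +........o          ooo.++++++++++......+++.oo                        
134 #+........o         o..oo.+++++++++...++..oo.o                        
136 +.........o         o.+..ooo..++++.....ooo.+.o                        
138 oooo                o.++++....oooooooo..++++.                         
140                     o.++......++++++++++++++o                         
142                     o.+++......+++++++++++++oo                        
144                     o+++.+....++++++++++++++...oo                     
146                     o+++......++++++++++++++.....o                    
148                    
[... 1239 characters left out ...]
++++++++++++
182 .................++####################+..............................
184 ..................+###################++..............................
186 ..................++##################+...............................
188 ....................++##############+.................................
190 .......................+++++###++++..................................o
192 .............................................oooooo.........oooo      
194 ..............................................o                       
[0.5603 0.2003 0.2767] [0.1708 0.5099 0.5449] 0.0
55 [365. 153.]
60 [362. 152.]
65 [358. 152.]
70 [355. 151.]
handle? [261 154   8  26 134] [0.3972 0.302  0.02  ]
```

Run:
```python
from mk import *
s=cv2.cvtColor(cv2.imread("pics/side14.png"),cv2.COLOR_BGR2GRAY)
m=s[150:159,357:369]<60;v,u=np.argwhere(m).mean(0);u+=357;v+=150
print(u,v,[on_z("side",u,v,z)-[.6405,.2,0] for z in(.12,.125,.13)])
print("hook foot",on_z("side",*proj("side",(.385,-.03,.005)),.005))
f=cv2.imread("pics/side14.png");r=rect("side",f,.34,.43,-.08,.06,.005);g=cv2.cvtColor(r,cv2.COLOR_BGR2GRAY)
ys,xs=np.where(g<165);print("foot-ish",xs.min()/1000-.08 if len(xs) else None, len(xs), [ (int(c),int((g[:,c]<165).sum())) for c in range(0,140,10)])
```

```text
359.61764705882354 155.08823529411765 [array([ 0.0445, -0.0004,  0.12  ]), array([ 0.043 , -0.0049,  0.125 ]), array([ 0.0414, -0.0094,  0.13  ])]
hook foot [ 0.385 -0.03   0.005]
foot-ish -0.08 6018 [(0, 89), (10, 89), (20, 89), (30, 89), (40, 89), (50, 49), (60, 0), (70, 22), (80, 20), (90, 23), (100, 18), (110, 22), (120, 21), (130, 23)]
```

```bash
python3 -c "
from workcell import workorder
print(workorder.job_done())"
```

```text
the job is handed in; nothing more can be done
None
```

The job is handed in, verdict not shown: the hook drew the marker out and stands on the open bench, and by my last side view the marker stands cap-down in the pot with its tail about 43 mm towards the back; I did not re-check that the bystanders stayed put.

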